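Set out the engraving place

ROBOT

A 6-joint arm with a two-finger parallel gripper is mounted at the origin on a cart in front of the work surface, level with it; the furniture and walls round the work are solid. World frame = base frame: x ahead of the robot, y to its left, z up, the work surface at z = 0. Lengths are in m, angles in degrees, forces in N, time in s.
With the tool pointing down it reaches from about 0.3 to 0.85 m from the base axis. Payload 5.4 kg.
Tool frame: the origin (TCP) lies midway between the tips of the shut fingers; the grasp point (between the pads) lies 19 mm behind it (ctrl.grip_point_offset is the distance from the TCP to the grasp point, in m); z points along the fingers, y is the line along which they close (so a half turn about z gives the same grasp; the last joint's range is limited). The gripper opens to 85 mm and grips with 20 to 120 N. Pads are 22 mm wide; open, the fingers measure 114 mm over their backs; the gripper's body (76 mm by 85 mm) begins 54 mm behind the grasp point. The pads swing forward as they close: fully open they stand 13 mm farther back than shut.
Start: joints at [-12.038, 9.076, 91.501, -0, 79.423, -12.038], TCP at [0.575, -0, 0.231] pointing down, gripper open.
Joint ranges: [-166.64, 166.64], [-54.1, 131.32], [10.49, 154.53], [-73.88, 253.88], [9.74, 151.15], [-171.62, 171.62]. Speed limits (degrees/s): [147.25, 147.25, 180, 180, 180, 180].

INTERFACE

Orientations are given as [roll, pitch, yaw] about the fixed x, y, z axes, in that order (R = Rz(yaw) Ry(pitch) Rx(roll)).
In Python, from cell import ctrl gives the robot as it stands.
- The arm moves only by the tool carry_out, never from a script. Its argument "deltas" is a list of rows, each a list of 3 entries, a list of its own where there are three numbers: the shift along the tool's x, y, z as a fraction of full scale, then the turn, a rotation vector about the tool's x, y, z as a fraction of full scale, then the opening, from -1 (shut) to 1 (fully open). In form: [[[x, y, z], [rx, ry, rz], fingers], ...]. A call has 1 to 20 rows; each row shifts and turns the commanded pose from where the row before left it, along the tool's axes as they then stand; what a row does not reach is not made up. Full scale, the value 1, is 0.2 m for a shift and pi rad for a turn. A row lasts 1/10 s, in which the tool goes at most 50 mm and 8.59 degrees, less where a joint would pass 70% of its speed; a pose out of reach is approached as far as the arm can. A call with a number of a shift or a turn outside -1 to 1 is refused whole. A call with a gripper value outside its range is refused whole. The fingers move at their own pace and stop on an object; "force" is the grip in N (left out, the last holds). Time passes only in rows, so rows that do not move let the fingers close. It gives the time, the measured TCP pose, the force, the opening and the grip force at its end, in the units of the state.
- ctrl.observe(): the state, without advancing time (a new reading comes with each control period).
- ctrl.read_camera(name): name is "scene" or "side" or "wrist"; returns a dict with "frame" (480x640x3 uint8, red, green, blue), "vfov" (degrees; the focal length in pixels is half the picture's height over the tangent of half this angle, whatever the lens; pixels are square), "cx", "cy" (the principal point, pixels), "view" (4x4, takes a point from world to camera coordinates); the wrist camera has in their place "hand_eye" (4x4, takes a point from camera to tool coordinates, whose origin is the TCP and whose axes are the flange's). Camera axes: x right, y down, z forward; pixel columns grow to the right and rows downward; lengths in m; the calibration is good to about 2 mm. A picture is of the moment at which its call begins: read the wrist's pose just before it. There is no depth.
- ctrl.job_done(): hands the job in; it is judged then, once.
Trained networks look in the newest picture that a camera, given by its name, has taken for a name from the list of things; names that differ only in an ending like _2 or _b are one class to them, and where a whole thing is asked for, a point or a joint stands for the part that bears it (a point fixed in the world has none). Each returns a list of dicts, best first, with "score" (0 to 1); they miss things now and then, are a little off and sometimes report something else, mostly with a low value. They report only what shows in the picture. A call takes as long as a camera call. They do not tell look-alikes from the thing itself.
- ctrl.find_in(camera, query): "position" ([x, y, z] in m, in world coordinates, good to about 4 mm: the middle of the surface that is visible of it).
The state is a dict: "time_s": time; "joints": joint angles; "qd": joint speeds; "tau": joint torques, N m; "tool_pos": TCP position; "tcp_rot": TCP orientation; "ft_force": force on the tool from outside, world axes, zero at the start; "torque": the same for the moment, N m; "finger_gap": finger opening in m; "grip_force": force on a finger pad.
Only numpy, scipy, OpenCV 4.12 (cv2) and the standard library are available. Lean on these libraries where they do the work, as an engineer would, in place of code of your own. Each camera call takes 0.05 s, during which the arm holds its last target. There are 200 camera calls.

TASK

Set out the stall for the next engraving job: stand the red cloth-wrapped block in the middle of the white board, lay the round brass tag flat on the middle of the block, and lay the cork sanding block flat on the board to the left of the red block (left as you face the stall), halfway between the block and the board's left end and in line with the middle of the board. Also stand the loose glass jar upright in the tray, in the gap between the two jars, without disturbing them; leave the oblong brass plate where it is.

Things in the scene. Friction and masses are not known exactly. Their poses are not given: they have to be found in the camera images.
- work_board: fixed white board lying on the table, its underside at z = 0 (the carpet on the right; the red cloth left of about y = 0.11 m lies 3 mm lower, so things standing there have their origins at z = -0.003), 168 (its x) x 252 (its y) x 8 mm thick; origin at the middle of its underside, z up, +y points to its left end (seen from the robot), turned up to 0.25 rad either way
- block: red cloth-wrapped engraving block, loose, upright, 51 (its x) x 63 (its y) x 56 mm tall, about 0.16 kg, slightly rounded, flat top; origin at the middle of its underside, z up; at the start turned up to 0.5 rad from the table's axes
- round_tag: round brass tag, a flat disc 34 mm in diameter and 9 mm thick, loose, 0.06 kg, with a small ear 11 mm wide that reaches 24.5 mm from the disc's centre along its +y; origin at the middle of the disc's underside, z up; at the start turned up to 0.5 rad
- sanding_block: brown cork sanding block, loose, 35 (its x) x 70 (its y) x 24 mm tall; origin at the middle of its underside, z up; at the start turned up to 0.5 rad
- jar: loose glass jar with cork standing on the table outside the tray, 44 mm in diameter, glass up to 52 mm, fixed cork (38 mm in diameter) up to 63 mm high, about 0.1 kg; origin at the middle of its underside, z up, any yaw
- jar_tray: fixed low open wooden tray to the right of the vice, 72 (its x) x 176 (its y) mm outside, walls 4 mm thick and 16 mm high, inner floor 4 mm above its origin; origin at the middle of its underside, z up; two jars stand in it, the empty place is at its middle, a gap about 60 mm wide along its y; turned up to 0.3 rad
- jar_left: glass jar of the same kind (44 mm in diameter, 63 mm high) standing loose in the tray, about 52 mm from the tray's middle along its +y; origin at the middle of its underside; it stays there
- jar_right: glass jar of the same kind standing loose in the tray, about 52 mm from the tray's middle along its -y; origin at the middle of its underside; it stays there
- oblong_plate: oblong brass plate, 26 (its x) x 46 (its y) x 9 mm, lying loose on the table; origin at the middle of its underside; not part of the job, it stays where it is
Mind the look-alikes: they are no part of the job. Leave any purple look-alike of the jar alone. Leave any green or turquoise look-alike of the sanding_block alone.

How it is judged (in metres and radians):
At the end, for the whole second after the job is handed in: Block within 13 mm of the board's middle; tag flat on it, 14 mm; sanding block flat on the board 60 to 100 mm left of its middle, 20 mm off its long midline; jar upright in the tray within 10 mm (across 12) of its middle; other jars moved under 10 mm, plate under 20; all released, at rest (x of block in the frame of work_board between -0.013 and 0.013 m and y of block in the frame of work_board between -0.013 and 0.013 m and z of block in the frame of work_board between 0.004 and 0.013 m and angle between each of block, sanding_block's own z axis and vertical below 0.12 rad and x of sanding_block in the frame of work_board between -0.02 and 0.02 m and y of sanding_block in the frame of work_board between 0.06 and 0.1 m and z of sanding_block in the frame of work_board between 0.004 and 0.013 m and horizontal distance between round_tag and block below 0.014 m and angle between round_tag's own z axis and vertical below 0.17 rad and z of round_tag in the frame of block between 0.05 and 0.062 m and x of jar in the frame of jar_tray between -0.012 and 0.012 m and y of jar in the frame of jar_tray between -0.01 and 0.01 m and z of jar in the frame of jar_tray between 0.001 and 0.008 m and angle between jar's own z axis and vertical below 0.1 rad and distance of each of jar_left, jar_right from where it was at the start of the episode below 0.01 m and distance of oblong_plate from where it was at the start of the episode below 0.02 m and linear speed of each of block, sanding_block, round_tag, jar below 0.02 m/s and angular speed of each of block, sanding_block, round_tag, jar below 0.3 rad/s); the robot touches nothing.
It fails at once if the left-hand jar in the tray is shifted by more than 12 mm or tipped (distance of jar_left from where it was at the start of the episode above 0.012 m or angle between jar_left's own z axis and vertical above 0.25 rad).
It fails at once if the right-hand jar in the tray is shifted by more than 12 mm or tipped (distance of jar_right from where it was at the start of the episode above 0.012 m or angle between jar_right's own z axis and vertical above 0.25 rad).
It fails at once if the oblong brass plate is shifted by more than 20 mm or tipped (distance of oblong_plate from where it was at the start of the episode above 0.02 m or angle between oblong_plate's own z axis and vertical above 0.25 rad).
It also fails if it takes over 106 s, if anything falls off the work surface, if the arm or the gripper's body presses on something with over 40 N, if the wrist force passes 120 N, or if a joint passes its speed limit or range.

## Working session

There is one attempt and no reset: what is moved stays moved. The work goes in short steps, Python scripts to look and compute and a tool call to move; the robot and the scene stay as the last step left them, time stands still between calls to the robot, and variables do not carry over. Pictures are saved under pics/ and viewed, at most 14 in all, crops included, and the job is handed in when it is done.

Besides the shell and the picture viewer there is one more tool, called after "Call:" as a command line: name --argument value ..., lists and objects as JSON in quotes. carry_out: Moves the arm, as the interface text tells. Shift numbers are shares of 0.2 m and turn numbers shares of pi rad, none past 1 either way. Its arguments: {"type":"object","properties":{"deltas":{"type":"array","items":{"type":"array"}},"force":{"type":"number"}},"required":["deltas"]}

```bash
mkdir -p pics; ls; python3 - <<'E'
from cell import ctrl
import cv2
print(ctrl.observe())
for c in ("scene","side","wrist"):
    d=ctrl.read_camera(c); cv2.imwrite(f"pics/{c}0.png",d["frame"][:,:,::-1])
    print(c,d["vfov"],d["cx"],d["cy"],(d.get("view") if "view" in d else d["hand_eye"]))
    for q in "work_board block round_tag sanding_block jar jar_tray jar_left jar_right oblong_plate".split():
        print(q,[(round(r["score"],2),[round(float(v),3) for v in r["position"]]) for r in ctrl.find_in(c,q)])
E
```

```text
pics
{'time_s': 0.0, 'joints': array([-1.20370173e+01,  9.11297376e+00,  9.15724342e+01, -5.09302035e-04,
        7.94254794e+01, -1.20384249e+01]), 'qd': array([-0.00420945, -0.10790945, -0.04829545,  0.01463036, -0.0586235 ,
       -0.06031463]), 'tau': array([ 1.96016467e-04, -3.96006632e+01, -3.31426942e+01, -2.07608541e-04,
        8.36965773e-03, -3.09808388e-05]), 'tool_pos': array([5.74385721e-01, 1.15400779e-04, 2.30311472e-01]), 'tcp_rot': array([-1.79891447e+02, -2.26380292e-02,  9.00014801e+01]), 'ft_force': array([ 0.43862621, -0.24151214,  0.23945699]), 'torque': array([-0.01532419,  0.00693092, -0.01582715]), 'grip_force': 0.0, 'finger_gap': 0.08528740367493737}
scene 48.01515693690827 330.9282098494223 233.48351602472994 [[-0.86265259 -0.505735   -0.00791305  0.4578664 ]
 [-0.23888921  0.42117304 -0.87495441  0.16274644]
 [ 0.44582783 -0.75289135 -0.48414065  1.00401587]
 [ 0.          0.          0.          1.        ]]
work_board [(0.91, [0.649, 0.183, 0.009])]
block [(0.67, [0.43, 0.21, 0.039])]
round_tag [(0.66, [0.441, 0.324, 0.007]), (0.29, [0.539, 0.41, 0.007]
[... 1182 characters left out ...]
5 237.74803903999296 [[-1.01516303e-03 -9.58250981e-01 -2.85926610e-01  7.25631899e-02]
 [ 9.99998839e-01 -1.29773068e-03  7.98770893e-04  5.14359228e-04]
 [-1.13647873e-03 -2.85925467e-01  9.58251186e-01 -1.43564359e-01]
 [ 0.00000000e+00  0.00000000e+00  0.00000000e+00  1.00000000e+00]]
work_board [(0.98, [0.658, 0.118, 0.007])]
block [(0.6, [0.447, 0.168, 0.042])]
round_tag [(0.36, [0.451, 0.058, 0.061])]
sanding_block [(0.86, [0.69, -0.037, 0.021]), (0.83, [0.44, -0.037, 0.026])]
jar [(0.92, [0.536, -0.005, 0.062]), (0.73, [0.673, -0.125, 0.046]), (0.65, [0.451, 0.056, 0.063])]
jar_tray [(0.73, [0.483, -0.233, 0.007])]
jar_left [(0.94, [0.49, -0.239, 0.021])]
jar_right []
oblong_plate []
```

View pics/scene0.png

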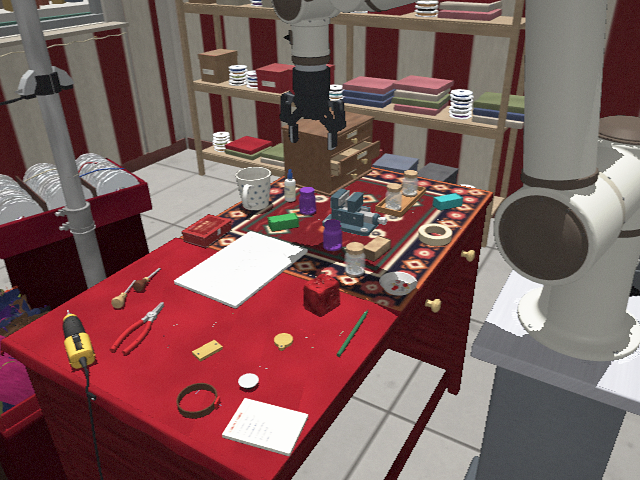

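View pics/side0.png

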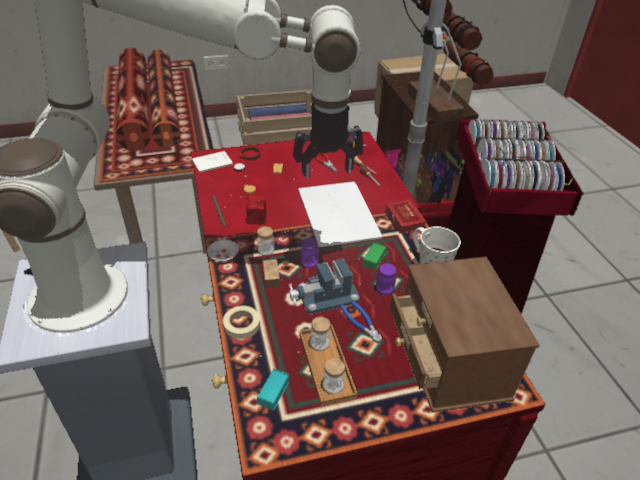

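View pics/wrist0.png

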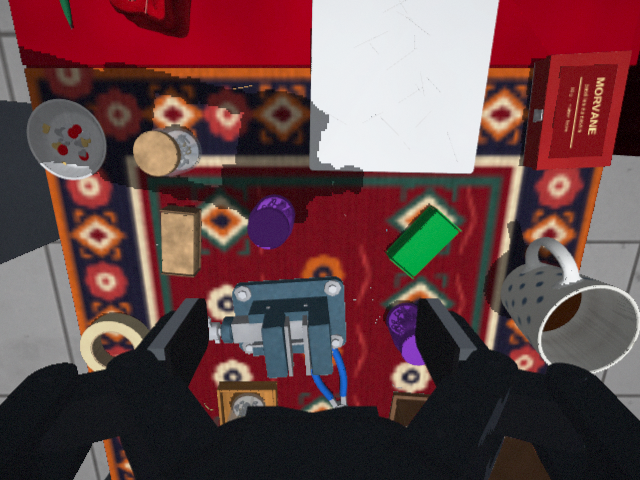

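```bash
cat > h.py <<'E'
import numpy as np, cv2
from cell import ctrl
from scipy.spatial.transform import Rotation as Ro
def cam(name):
    s=ctrl.observe(); d=ctrl.read_camera(name); 
    f=240/np.tan(np.radians(d["vfov"])/2); K=np.array([[f,0,d["cx"]],[0,f,d["cy"]],[0,0,1]])
    if "view" in d: V=np.array(d["view"])
    else:
        T=np.eye(4); T[:3,:3]=Ro.from_euler("xyz",s["tcp_rot"],degrees=True).as_matrix(); T[:3,3]=s["tool_pos"]
        V=np.linalg.inv(T@np.array(d["hand_eye"]))
    return d["frame"],K,V
def proj(K,V,P):
    p=(V[:3,:3]@np.atleast_2d(P).T+V[:3,3:]); p=K@p; return (p[:2]/p[2]).T
def back(K,V,uv,z):
    C=-V[:3,:3].T@V[:3,3]; out=[]
    for u,v in np.atleast_2d(uv):
        d=V[:3,:3].T@np.linalg.solve(K,[u,v,1.]); out.append(C+d*(z-C[2])/d[2])
    return np.array(out)
def find(c,q):
    return [(round(r["score"],2),np.round(r["position"],3).tolist()) for r in ctrl.find_in(c,q)]
def fov(c,z,box,res,name=None):
    "rectified top view of plane z; box x0,x1,y0,y1; up=+x, left=+y"
    x0,x1,y0,y1=box; f,K,V=cam(c)
    w=int((y1-y0)/res);h=int((x1-x0)/res)
    W=np.array([[x1,y1,z],[x1,y0,z],[x0,y0,z],[x0,y1,z]])
    H=cv2.getPerspectiveTransform(np.float32([[0,0],[w,0],[w,h],[0,h]]),np.float32(proj(K,V,W)))
    return cv2.warpPerspective(f,H,(w,h),flags=cv2.WARP_INVERSE_MAP|cv2.INTER_LINEAR)
E
python3 - <<'E'
from h import *
np.set_printoptions(precision=3,suppress=True)
for c,uv in (("scene",[(248,233),(306,253),(236,304),(176,282)]),("side",[(300,187),(356,181),(381,238),(322,245)]),("wrist",[(312,171),(473,173)])):
    f,K,V=cam(c); print(c,back(K,V,uv,.008).tolist())
    print(proj(K,V,[[.574-.043,0,.243],[.574+.043,0,.243]]), -V[:3,:3].T@V[:3,3])
    # white board mask
    hsv=cv2.cvtColor(f,cv2.COLOR_RGB2HSV); m=((hsv[...,1]<40)&(hsv[...,2]>170)).astype(np.uint8)
    roi={"scene":(170,225,310,310),"side":(290,175,390,250),"wrist":(300,0,510,180)}[c]
    mm=np.zeros_like(m); mm[roi[1]:roi[3],roi[0]:roi[2]]=m[roi[1]:roi[3],roi[0]:roi[2]]
    cs=max(cv2.findContours(mm,0,2)[0],key=cv2.contourArea)
    q=np.array(back(K,V,cs[:,0,:].astype(float),.008)[:,:2],np.float32)
    (cx,cy),wh,a=cv2.minAreaRect(q*1000); print("board",cx,cy,wh,a)
E
```

```text
scene [[0.7354698610447012, 0.04460755428906593, 0.008000000000000007], [0.563873444877758, 0.05415396043006038, 0.008000000000000007], [0.5782526301658908, 0.2828752644819068, 0.008000000000000007], [0.7346870492539062, 0.2848932534041839, 0.008000000000000007]]
[[329.909 148.696]
 [295.522 141.963]] [-0.014  0.919  0.632]
board 658.771240234375 160.18173217773438 (253.28799438476562, 172.04139709472656) 88.92558288574219
side [[0.5858119855991699, 0.2915284495532331, 0.008000000000000007], [0.7520670962289636, 0.28468524429694186, 0.008000000000000007], [0.7357230430112449, 0.02596533820573743, 0.007999999999999896], [0.5813986362740773, 0.03410363311762421, 0.008000000000000007]]
[[306.985 177.04 ]
 [345.    172.152]] [ 0.289 -0.94   0.9  ]
board 659.820556640625 160.53570556640625 (254.57020568847656, 168.19558715820312) 88.97053527832031
wrist [[0.5762176019165555, 0.03435741819513546, 0.008000000000000007], [0.7413533645856263, 0.03214289882372632, 0.008000000000000007]]
[[204.325 314.457]
 [411.364 314.153]] [0.576 0.073 0.375]
board 658.8197021484375 110.73542022705078 (154.37777709960938, 167.77609252929688) 88.97459411621094
```

Call:
carry_out --deltas '[[[0.17,-0.075,-0.1],[0,0,0],1],[[0.17,-0.075,-0.1],[0,0,0],1],[[0.17,-0.075,-0.1],[0,0,0],1],[[0.17,-0.075,-0.1],[0,0,0],1],[[0.17,-0.075,-0.1],[0,0,0],1],[[0,0,0],[0,0,0],1],[[0,0,0],[0,0,0],1]]'

```text
time_s: 2.35
tool_pos: [0.5, 0.1703, 0.3317]
tcp_rot: [179.9, 0.0, 90.1]
ft_force: [0.6, -1.1, 0.1]
finger_gap: 0.0851
grip_force: 0.0
```

```bash
python3 - <<'E'
from h import *
f,K,V=cam("wrist"); cv2.imwrite("pics/w1.png",f[:,:,::-1]); np.savez("w1.npz",f=f,K=K,V=V); s=ctrl.observe(); print(s["tool_pos"],s["tcp_rot"])
for q in "block round_tag sanding_block jar work_board oblong_plate".split(): print(q,find("wrist",q))
E
```

```text
[0.49999627 0.1695791  0.33077489] [-1.79973344e+02  3.35269610e-02  9.00079501e+01]
block []
round_tag [(0.94, [0.441, 0.322, 0.008]), (0.29, [0.657, 0.176, 0.007])]
sanding_block [(0.97, [0.434, -0.03, 0.026])]
jar [(0.83, [0.444, 0.066, 0.063]), (0.76, [0.534, 0.003, 0.057]), (0.75, [0.669, -0.123, 0.031])]
work_board [(0.68, [0.658, 0.175, 0.007])]
oblong_plate [(0.4, [0.54, 0.382, 0.01])]
```

View pics/w1.png

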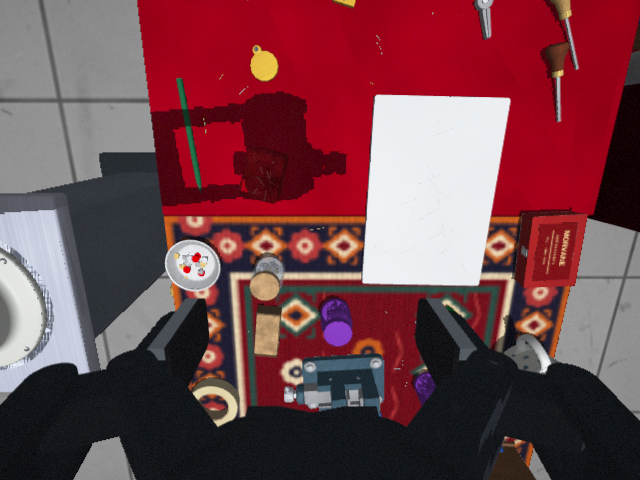

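```bash
cat >> h.py <<'E'
def patch(f,K,V,c,z,half=.06,n=280):
    x,y=c; W=np.array([[x+half,y+half,z],[x+half,y-half,z],[x-half,y-half,z],[x-half,y+half,z]])
    H=cv2.getPerspectiveTransform(np.float32([[0,0],[n,0],[n,n],[0,n]]),np.float32(proj(K,V,W)))
    p=cv2.warpPerspective(f,H,(n,n),flags=cv2.WARP_INVERSE_MAP|cv2.INTER_LINEAR)
    for i in range(0,7):
        k=int(i*n/6); cv2.line(p,(k,0),(k,5),(255,255,255),1); cv2.line(p,(0,k),(5,k),(255,255,255),1)
    cv2.drawMarker(p,(n//2,n//2),(0,255,255),0,8); return p
E
python3 - <<'E'
from h import *
d=np.load("w1.npz"); f,K,V=d["f"],d["K"],d["V"]
g=lambda im,k: np.clip(im.astype(float)*k,0,255).astype(np.uint8)
P=[patch(g(f,3),K,V,(.44,.19),.053),patch(f,K,V,(.44,.322),.006),patch(f,K,V,(.434,-.03),.024),patch(f,K,V,(.444,.06),.063)]
m=np.vstack([np.hstack(P[:2]),np.hstack(P[2:])]); cv2.imwrite("pics/m1.png",m[:,:,::-1])
E
```

```text
(no output)
```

View pics/m1.png

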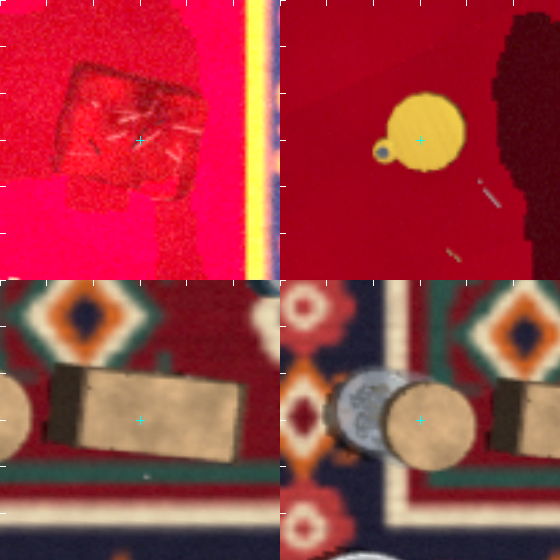

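Call:
carry_out --deltas '[[[-0.173,-0.054,0.125],[0,0,0],1],[[-0.173,-0.054,0.125],[0,0,0],1],[[-0.173,-0.054,0.125],[0,0,0],1],[[-0.173,-0.054,0.125],[0,0,0],1],[[-0.173,-0.054,0.125],[0,0,0],1],[[-0.173,-0.054,0.125],[0,0,0],1],[[0,0,0],[0,0,0.033],1],[[0,0,0],[0,0,0],1],[[0,0,0],[0,0,0],1]]'

```text
time_s: 3.6
tool_pos: [0.4355, -0.0378, 0.1817]
tcp_rot: [180.0, 0.0, 84.2]
ft_force: [-0.5, 0.6, -0.4]
finger_gap: 0.0853
grip_force: 0.0
```

```bash
python3 - <<'E'
from h import *
f,K,V=cam("wrist"); s=ctrl.observe(); print(s["tool_pos"],s["tcp_rot"],proj(K,V,[[.435,-.0386,.024],[.44,.0557,.063]]))
P=[patch(f,K,V,(.435,-.0386),.024),patch(f,K,V,(.442,.0557),.063)]
f2,K2,V2=cam("scene"); f2=f2; P+=[patch(f2,K2,V2,(.44,.19),.053),patch(f2,K2,V2,(.443,.32),.006)]
f3,K3,V3=cam("side"); P+=[patch(f3,K3,V3,(.44,.19),.053),patch(f3,K3,V3,(.48,-.30),.004,.11)]
P=[cv2.resize(p,(266,266)) for p in P]
m=np.vstack([np.hstack(P[:3]),np.hstack(P[3:])]); cv2.imwrite("pics/m2.png",m[:,:,::-1])
E
```

```text
[ 0.4357593  -0.0375297   0.18192513] [1.79929561e+02 1.15481986e-02 8.41947767e+01] [[310.10039547 219.81818347]
 [302.9895399  100.75542483]]
```

View pics/m2.png

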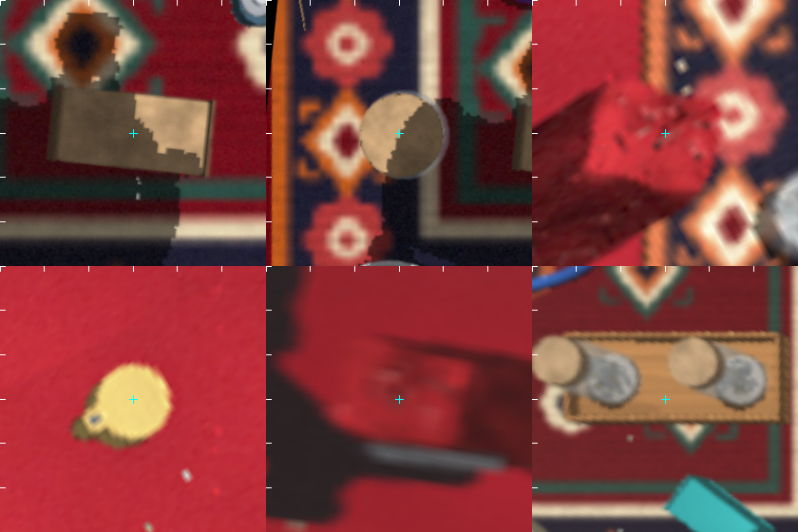

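Call:
carry_out --deltas '[[[0,0,0.2],[0,0,0],1],[[0,0,0.2],[0,0,0],1],[[0,0,0.2],[0,0,0],1],[[0,0,0.15],[0,0,0],1],[[0,0,0.1],[0,0,0],1],[[0,0,0.04],[0,0,0],1],[[0,0,0],[0,0,0],1],[[0,0,0],[0,0,0],-1],[[0,0,0],[0,0,0],-1],[[0,0,0],[0,0,0],-1],[[0,0,0],[0,0,0],-1],[[0,0,0],[0,0,0],-1],[[0,0,0],[0,0,0],-1],[[0,0,0],[0,0,0],-1]]' --force 30

```text
time_s: 5.15
tool_pos: [0.4361, -0.038, 0.0043]
tcp_rot: [179.9, 0.0, 84.1]
ft_force: [-0.8, 0.5, 7.1]
finger_gap: 0.0346
grip_force: 31.5
```

Call:
carry_out --deltas '[[[0,0,-0.1],[0,0,0],-1],[[0,0,-0.2],[0,0,0],-1],[[0,0,-0.2],[0,0,-0.0265],-1],[[0,0,-0.18],[0,0,0],-1],[[0.177,0.1374,0],[0,0,0],-1],[[0.177,0.1374,0],[0,0,0],-1],[[0.177,0.1374,0],[0,0,0],-1],[[0.177,0.1374,0],[0,0,0],-1],[[0.177,0.1374,0],[0,0,0],-1],[[0.177,0.1374,0],[0,0,0],-1],[[0.177,0.1374,0],[0,0,0],-1],[[0.177,0.1374,0],[0,0,0],-1],[[0,0,0],[0,0,0],-1],[[0,0,0],[0,0,0],-1]]'

```text
time_s: 6.55
tool_pos: [0.6603, 0.2415, 0.138]
tcp_rot: [-179.9, 0.0, 88.9]
ft_force: [0.1, -0.4, -1.0]
finger_gap: 0.0346
grip_force: 30.7
```

Call:
carry_out --deltas '[[[0,0,0.2],[0,0,0],-1],[[0,0,0.2],[0,0,0],-1],[[0,0,0.12],[0,0,0],-1],[[0,0,0.06],[0,0,0],-1],[[0,0,0.03],[0,0,0],-1],[[0,0,0.01],[0,0,0],-1],[[0,0,0],[0,0,0],-1],[[0,0,0],[0,0,0],-1],[[0,0,0],[0,0,0],-1]]'

```text
time_s: 7.45
tool_pos: [0.6616, 0.2412, 0.0167]
tcp_rot: [179.9, -0.0, 88.8]
ft_force: [-0.4, 1.0, -0.2]
finger_gap: 0.034
grip_force: 30.7
```

Call:
carry_out --deltas '[[[0,0,0.015],[0,0,0],-1],[[0,0,0],[0,0,0],-1],[[0,0,0],[0,0,0],0.5],[[0,0,0],[0,0,0],0.5],[[0,0,0],[0,0,0],0.5],[[0,0,0],[0,0,0],0.5],[[0,0,-0.1],[0,0,0],0.5],[[0,0,-0.2],[0,0,0],1],[[0,0,-0.2],[0,0,0],1],[[0,0,-0.2],[0,0,0],1],[[0,0,-0.2],[0,0,0],1],[[-0.0625,-0.1835,0],[0,0,0],1],[[-0.0625,-0.1835,0],[0,0,0],1],[[-0.0625,-0.1835,0],[0,0,0],1],[[-0.0625,-0.1835,0],[0,0,0],1],[[-0.0625,-0.1835,0],[0,0,0],1],[[-0.0625,-0.1835,0],[0,0,0],1],[[0,0,0],[0,0,0],1],[[0,0,0],[0,0,0],1]]'

```text
time_s: 9.35
tool_pos: [0.4391, 0.1705, 0.1938]
tcp_rot: [179.8, -0.0, 88.8]
ft_force: [0.0, 0.8, 0.5]
finger_gap: 0.0855
grip_force: 0.0
```

```bash
python3 - <<'E'
from h import *
g=lambda im,k: np.clip(im.astype(float)*k,0,255).astype(np.uint8)
f,K,V=cam("wrist"); s=ctrl.observe(); print(s["tool_pos"],s["tcp_rot"])
P=[patch(g(f,1),K,V,(.44,.19),.053),patch(g(f,2.5),K,V,(.44,.19),.053),patch(f,K,V,(.443,.32),.006),patch(f,K,V,(.66,.21),.008,.11)]
f2,K2,V2=cam("scene"); P+=[patch(f2,K2,V2,(.66,.21),.008,.11)]
f2,K2,V2=cam("side"); P+=[patch(f2,K2,V2,(.44,.19),.053)]
P=[cv2.resize(p,(266,266)) for p in P]
m=np.vstack([np.hstack(P[:3]),np.hstack(P[3:])]); cv2.imwrite("pics/m3.png",m[:,:,::-1])
E
```

```text
[0.44009698 0.17066856 0.19400322] [ 1.79805341e+02 -2.89071815e-02  8.88253957e+01]
```

View pics/m3.png

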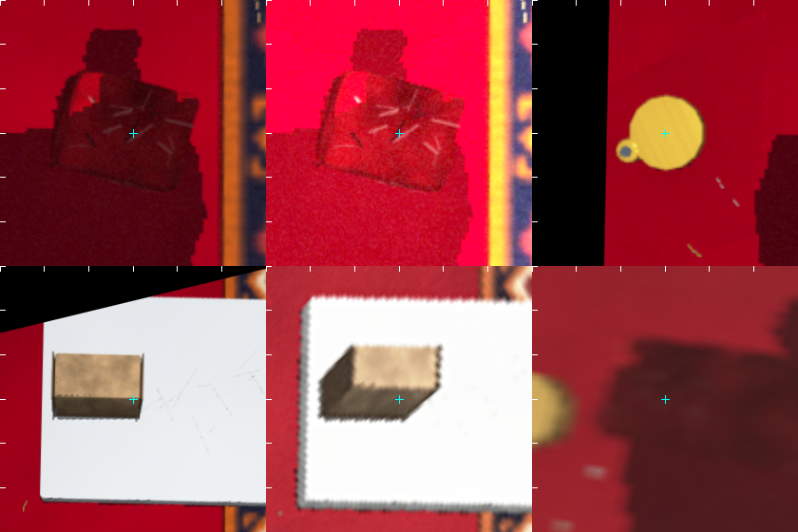

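Call:
carry_out --deltas '[[[0.11,0.003,0],[0,0,0],1],[[0,0,0.1],[0,0,0.032],1],[[0,0,0.2],[0,0,0.031],1],[[0,0,0.2],[0,0,0],1],[[0,0,0.2],[0,0,0],1],[[0,0,0.15],[0,0,0],1],[[0,0,0.06],[0,0,0],1],[[0,0,0],[0,0,0],1],[[0,0,0],[0,0,0],-1],[[0,0,0],[0,0,0],-1],[[0,0,0],[0,0,0],-1],[[0,0,0],[0,0,0],-1],[[0,0,0],[0,0,0],-1],[[0,0,0],[0,0,0],-1]]' --force 40

```text
time_s: 10.9
tool_pos: [0.442, 0.1929, 0.0124]
tcp_rot: [179.8, -0.1, 77.5]
ft_force: [-0.6, 0.4, 5.1]
finger_gap: 0.0482
grip_force: 41.4
```

Call:
carry_out --deltas '[[[0,0,-0.1],[0,0,0],-1],[[0,0,-0.2],[0,0,0],-1],[[0,0,-0.15],[0,0,-0.0318],-1],[[0,0,-0.15],[0,0,-0.0318],-1],[[-0.024,0.1813,0],[0,0,0],-1],[[-0.024,0.1813,0],[0,0,0],-1],[[-0.024,0.1813,0],[0,0,0],-1],[[-0.024,0.1813,0],[0,0,0],-1],[[-0.024,0.1813,0],[0,0,0],-1],[[-0.024,0.1813,0],[0,0,0],-1],[[0,0,0],[0,0,0],-1],[[0,0,0.2],[0,0,0],-1],[[0,0,0.15],[0,0,0],-1],[[0,0,0.1],[0,0,0],-1],[[0,0,0.05],[0,0,0],-1],[[0,0,0],[0,0,0],-1],[[0,0,0],[0,0,0],-1]]'

```text
time_s: 12.6
tool_pos: [0.6579, 0.1599, 0.0319]
tcp_rot: [179.9, -0.0, 88.9]
ft_force: [0.9, 0.7, -0.8]
finger_gap: 0.0479
grip_force: 42.6
```

Call:
carry_out --deltas '[[[0,0.004,0.03],[0,0,0],-1],[[0,0,0.01],[0,0,0],-1],[[0,0,0],[0,0,0],-1],[[0,0,0],[0,0,0],0.8],[[0,0,0],[0,0,0],0.8],[[0,0,0],[0,0,0],0.8],[[0,0,0],[0,0,0],0.8],[[0,0,-0.05],[0,0,0],0.8],[[0,0,-0.2],[0,0,0],0.8],[[0,0,-0.2],[0,0,0],0.8],[[0,0,-0.2],[0,0,0],0.8],[[0.1295,-0.182,0],[0,0,0],0.6],[[0.1295,-0.182,0],[0,0,0],0.6],[[0.1295,-0.182,0],[0,0,0],0.6],[[0.1295,-0.182,0],[0,0,0],0.6],[[0.1295,-0.182,0],[0,0,0],0.6],[[0.1295,-0.182,0],[0,0,0],0.6],[[0,0,0],[0,0,0],0.6],[[0,0,0],[0,0,0],0.6]]'

```text
time_s: 14.5
tool_pos: [0.4422, 0.3196, 0.1532]
tcp_rot: [179.9, -0.0, 89.1]
ft_force: [0.4, 0.1, 0.2]
finger_gap: 0.0683
grip_force: 0.0
```

```bash
python3 - <<'E'
from h import *
f,K,V=cam("wrist"); s=ctrl.observe(); print(s["tool_pos"],s["tcp_rot"])
P=[patch(f,K,V,(.443,.32),.006)]
f2,K2,V2=cam("scene"); P+=[patch(f2,K2,V2,(.659,.16),.061),patch(f2,K2,V2,(.659,.16),.008,.15)]
f2,K2,V2=cam("side"); P+=[patch(f2,K2,V2,(.659,.16),.061),patch(f2,K2,V2,(.66,.16),.008,.15),patch(f2,K2,V2,(.443,.32),.006)]
P=[cv2.resize(p,(266,266)) for p in P]
m=np.vstack([np.hstack(P[:3]),np.hstack(P[3:])]); cv2.imwrite("pics/m4.png",m[:,:,::-1])
E
```

```text
[0.44307356 0.31908456 0.15309918] [ 1.79910552e+02 -1.26368089e-02  8.89606205e+01]
```

View pics/m4.png

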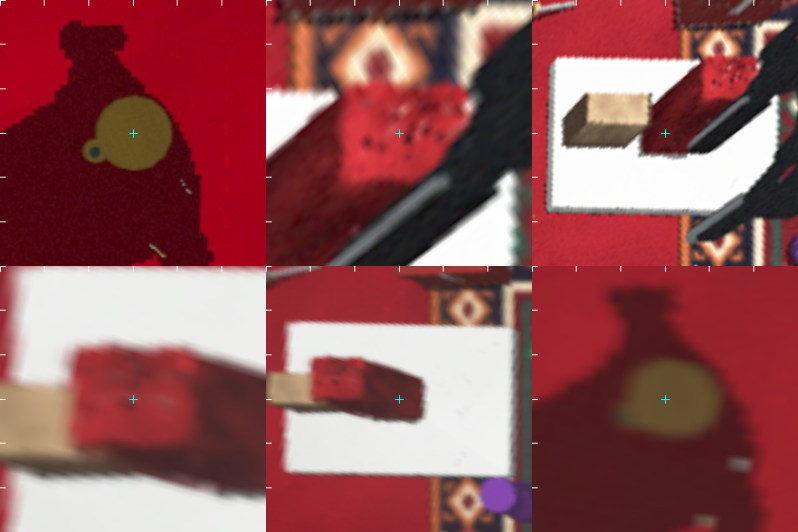

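Call:
carry_out --deltas '[[[0.002,0,0.2],[0,0,0],0.6],[[0,0,0.2],[0,0,0],0.6],[[0,0,0.15],[0,0,0],0.3],[[0,0,0.1],[0,0,0],0.3],[[0,0,0.06],[0,0,0],0.3],[[0,0,0.045],[0,0,0],0.3],[[0,0,0],[0,0,0],0.3],[[0,0,0],[0,0,0],0.3],[[0,0,0],[0,0,0],-1],[[0,0,0],[0,0,0],-1],[[0,0,0],[0,0,0],-1],[[0,0,0],[0,0,0],-1],[[0,0,0],[0,0,0],-1],[[0,0,0],[0,0,0],-1]]' --force 30

```text
time_s: 16.05
tool_pos: [0.4434, 0.32, 0.0027]
tcp_rot: [179.9, -0.0, 89.0]
ft_force: [-0.5, -0.1, 6.0]
finger_gap: 0.0313
grip_force: 29.2
```

Call:
carry_out --deltas '[[[0,0,-0.05],[0,0,0],-1],[[0,0,-0.2],[0,0,0],-1],[[0,0,-0.2],[0,0,0],-1],[[0,0,-0.24],[0,0,0],-1],[[-0.1302,0.182,0],[0,0,0],-1],[[-0.1302,0.182,0],[0,0,0],-1],[[-0.1302,0.182,0],[0,0,0],-1],[[-0.1302,0.182,0],[0,0,0],-1],[[-0.1302,0.182,0],[0,0,0],-1],[[-0.1302,0.182,0],[0,0,0],-1],[[0,0,0],[0,0,0],-1],[[0,0,0],[0,0,0],-1]]'

```text
time_s: 17.25
tool_pos: [0.6581, 0.1586, 0.1393]
tcp_rot: [-180.0, -0.0, 88.8]
ft_force: [0.2, -0.1, 0.1]
finger_gap: 0.0308
grip_force: 30.0
```

```bash
python3 - <<'E'
from h import *
f,K,V=cam("wrist"); s=ctrl.observe(); print(s["tool_pos"],s["finger_gap"],proj(K,V,[[.659,.16,.064],s["tool_pos"]]))
f2,K2,V2=cam("scene"); p=proj(K2,V2,s["tool_pos"])[0].astype(int); print(p)
c=cv2.resize(f2[p[1]-60:p[1]+60,p[0]-60:p[0]+60],(480,480))
m=np.hstack([f[:,160:480],c]); cv2.imwrite("pics/m5.png",m[:,:,::-1])
E
```

```text
[0.65734478 0.1595008  0.13929806] 0.031624423004219825 [[312.08302048 246.41548195]
 [308.67184995 299.70334661]]
[238 209]
```

View pics/m5.png

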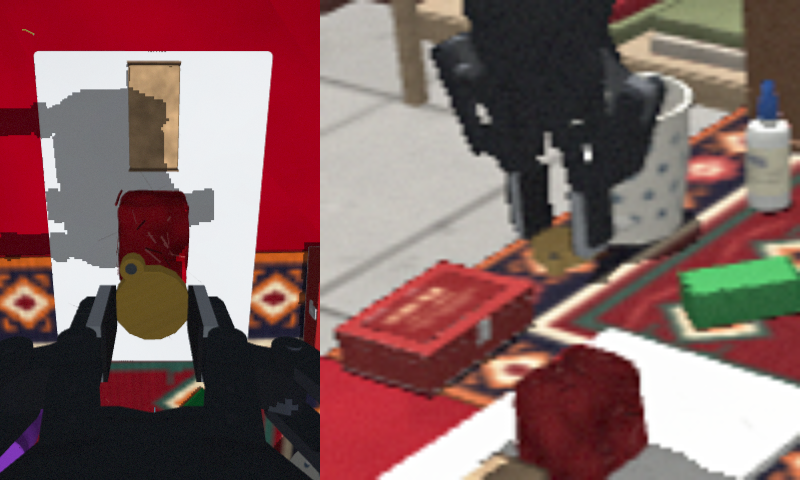

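Call:
carry_out --deltas '[[[0.003,0.005,0.15],[0,0,0],-1],[[0,0,0.1],[0,0,0],-1],[[0,0,0.06],[0,0,0],-1],[[0,0,0.025],[0,0,0],-1],[[0,0,0],[0,0,0],-1],[[0,0,0],[0,0,0],-1]]'

```text
time_s: 17.95
tool_pos: [0.6596, 0.1601, 0.0737]
tcp_rot: [179.9, -0.0, 89.0]
ft_force: [0.2, 1.0, -0.5]
finger_gap: 0.0312
grip_force: 30.0
```

Call:
carry_out --deltas '[[[0,0,0.012],[0,0,0],-1],[[0,0,0.007],[0,0,0],-1],[[0,0,0],[0,0,0],-1],[[0,0,0],[0,0,0],-1]]'

```text
time_s: 18.35
tool_pos: [0.6592, 0.1597, 0.0689]
tcp_rot: [180.0, 0.0, 88.9]
ft_force: [0.3, 0.2, 1.2]
finger_gap: 0.0314
grip_force: 30.2
```

Call:
carry_out --deltas '[[[0,0,0],[0,0,0],0.2],[[0,0,0],[0,0,0],0.2],[[0,0,0],[0,0,0],0.2],[[0,0,0],[0,0,0],0.2],[[0,0,-0.05],[0,0,0],0.2],[[0,0,-0.2],[0,0,0],1],[[0,0,-0.2],[0,0,0],1],[[0,0,-0.2],[0,0,0],1],[[0,-0.22,-0.1],[0,0,0],1],[[-0.22,-0.18,0],[0,0,0],1],[[-0.22,-0.1,0],[0,0,0],1],[[-0.22,-0.1,0],[0,0,0],1],[[-0.22,-0.1,0],[0,0,0],1],[[-0.22,-0.05,0],[0,0,0],1],[[-0.22,-0.05,0],[0,0,0],1],[[-0.22,0,0],[0,0,0],1],[[-0.22,0,0],[0,0,0],1],[[-0.22,0,0],[0,0,0],1],[[-0.22,0,0],[0,0,0],1],[[0,0,0],[0,0,0],1]]'

```text
time_s: 20.35
tool_pos: [0.4946, -0.2769, 0.2195]
tcp_rot: [179.9, 0.2, 88.6]
ft_force: [-0.7, 1.3, -1.0]
finger_gap: 0.0855
grip_force: 0.0
```

```bash
python3 - <<'E'
from h import *
f,K,V=cam("wrist"); s=ctrl.observe(); print(s["tool_pos"],s["tcp_rot"])
P=[patch(f,K,V,(.49,-.31),.016,.11,400),patch(f,K,V,(.49,-.31),.063,.11,400)]
f2,K2,V2=cam("scene"); a=patch(f2,K2,V2,(.659,.16),.073,.06,160)
f3,K3,V3=cam("side"); b=patch(f3,K3,V3,(.659,.16),.073,.06,160)
f4=patch(f2,K2,V2,(.659,.16),.008,.13,160); f5=f3[150:310,260:420]
m=np.vstack([np.hstack(P),np.hstack([a,b,f4,f5,np.zeros((160,160,3),np.uint8)])]); cv2.imwrite("pics/m6.png",m[:,:,::-1])
E
```

```text
[ 0.49488637 -0.27425316  0.21923676] [1.79958546e+02 4.02723195e-02 8.87228294e+01]
```

View pics/m6.png

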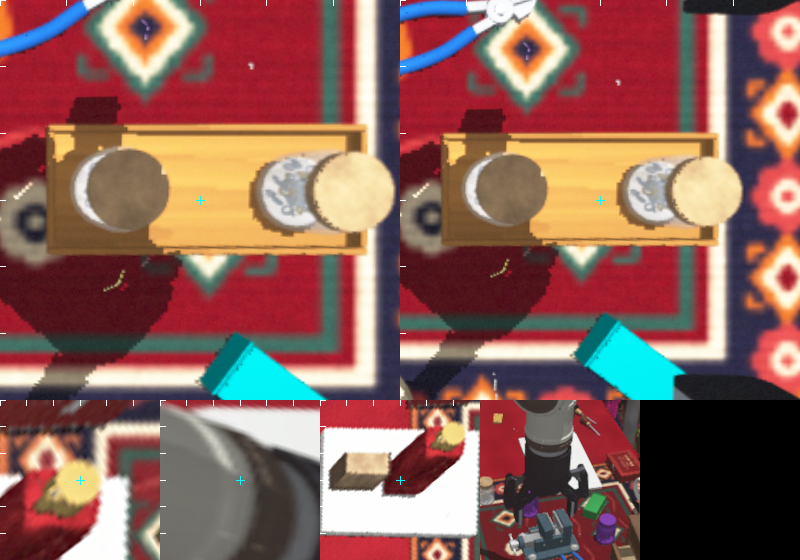

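```bash
python3 - <<'E'
from h import *
d=np.load("w1.npz"); print(back(d["K"],d["V"],[(193,265),(221,265),(165,265)],.03))
E
```

```text
[[0.34219728 0.07178218 0.03      ]
 [0.3797474  0.07176812 0.03      ]
 [0.30466295 0.07179623 0.03      ]]
```

Call:
carry_out --deltas '[[[0.2055,-0.038,0],[0,0,0],0.6],[[0.2055,-0.038,0],[0,0,0],0.6],[[0.2055,-0.038,0],[0,0,0],0.6],[[0.2055,-0.038,0],[0,0,0],0.6],[[0.2055,-0.038,0],[0,0,0],0.6],[[0.2055,-0.038,0],[0,0,0],0.6],[[0.2055,-0.038,0],[0,0,0],0.6],[[0.2055,-0.038,0],[0,0,0],0.6],[[0,0,0],[0,0,0],0.6],[[0,0,0],[0,0,0],0.6]]'

```text
time_s: 21.5
tool_pos: [0.4399, 0.0594, 0.2188]
tcp_rot: [180.0, 0.0, 89.2]
ft_force: [0.2, -0.5, 1.3]
finger_gap: 0.0684
grip_force: 0.0
```

Call:
carry_out --deltas '[[[-0.014,0.006,0.2],[0,0,0],0.6],[[0,0,0.2],[0,0,0],0.6],[[0,0,0],[0,0,0],0.6],[[0,0,0],[0,0,0],0.6]]'

```text
time_s: 21.9
tool_pos: [0.4416, 0.0545, 0.1389]
tcp_rot: [-179.9, 0.0, 88.9]
ft_force: [-0.2, -0.7, 0.6]
finger_gap: 0.0686
grip_force: 0.0
```

```bash
python3 - <<'E'
from h import *
f,K,V=cam("wrist"); s=ctrl.observe(); print(s["tool_pos"],s["tcp_rot"])
hsv=cv2.cvtColor(f,cv2.COLOR_RGB2HSV)
u=proj(K,V,[.4415,.0555,.063])[0]; print(u)
a=patch(f,K,V,(.4415,.0555),.063,.05,400); b=cv2.resize(f[60:460,120:520],(400,400)); cv2.imwrite("pics/m7.png",np.hstack([a,b])[:,:,::-1])
E
```

```text
[0.44281994 0.05446289 0.14025424] [1.79872819e+02 2.26967319e-02 8.88916383e+01]
[310.5781703  246.73055625]
```

View pics/m7.png

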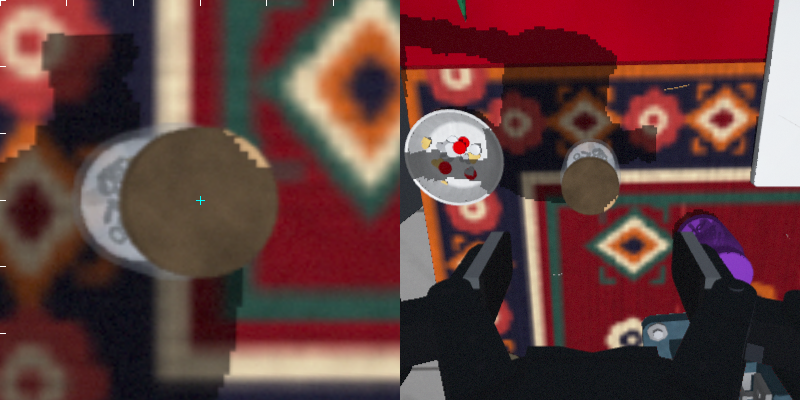

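Call:
carry_out --deltas '[[[0.005,-0.002,0.2],[0,0,0],0.6],[[0,0,0.2],[0,0,0],0.6],[[0,0,0.13],[0,0,0],0.6],[[0,0,0.06],[0,0,0],0.6],[[0,0,0],[0,0,0],0.6],[[0,0,0],[0,0,0],0.6],[[0,0,0],[0,0,0],-1],[[0,0,0],[0,0,0],-1],[[0,0,0],[0,0,0],-1],[[0,0,0],[0,0,0],-1],[[0,0,0],[0,0,0],-1],[[0,0,0],[0,0,0],-1]]' --force 30

```text
time_s: 23.15
tool_pos: [0.4428, 0.0559, 0.0223]
tcp_rot: [179.8, 0.0, 88.9]
ft_force: [-0.9, 0.4, 8.7]
finger_gap: 0.0424
grip_force: 29.9
```

Call:
carry_out --deltas '[[[0,0,-0.1],[0,0,0],-1],[[0,0,-0.2],[0,0,-0.006],-1],[[0,0,-0.2],[0,0,0],-1],[[0,0,-0.2],[0,0,0],-1],[[0,0,-0.2],[0,0,0],-1],[[-0.2055,0.0296,0],[0,0,0],-1],[[-0.2055,0.0296,0],[0,0,0],-1],[[-0.2055,0.0296,0],[0,0,0],-1],[[-0.2055,0.0296,0],[0,0,0],-1],[[-0.2055,0.0296,0],[0,0,0],-1],[[-0.2055,0.0296,0],[0,0,0],-1],[[-0.2055,0.0296,0],[0,0,0],-1],[[-0.2055,0.0296,0],[0,0,0],-1],[[-0.2055,0.0296,0],[0,0,0],-1],[[0,0,0],[0,0,0],-1],[[0,0,0],[0,0,0],-1]]'

```text
time_s: 24.75
tool_pos: [0.4944, -0.3141, 0.2005]
tcp_rot: [-180.0, -0.0, 89.9]
ft_force: [-0.0, 0.9, -1.1]
finger_gap: 0.0424
grip_force: 31.6
```

```bash
python3 - <<'E'
from h import *
f,K,V=cam("wrist"); s=ctrl.observe(); print(s["tool_pos"],s["tcp_rot"])
a=patch(f,K,V,(.496,-.314),.016,.11,400); b=cv2.resize(f[60:460,120:520],(400,400)); cv2.imwrite("pics/m8.png",np.hstack([a,b])[:,:,::-1])
E
```

```text
[ 0.49450114 -0.31315951  0.2005301 ] [-1.79988512e+02 -4.50621461e-02  9.00079153e+01]
```

View pics/m8.png

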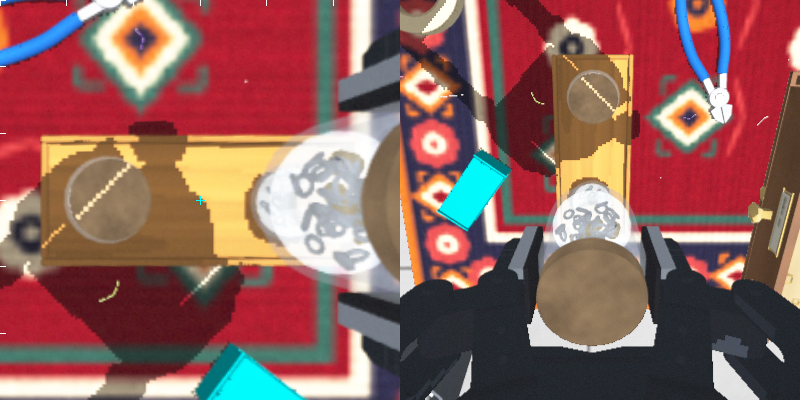

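Call:
carry_out --deltas '[[[-0.004,0.0075,0.2],[0,0,0],-1],[[0,0,0.2],[0,0,0],-1],[[0,0,0.1],[0,0,0],-1],[[0,0,0],[0,0,0],-1],[[0,0,0],[0,0,0],-1]]'

```text
time_s: 25.3
tool_pos: [0.4966, -0.3138, 0.1015]
tcp_rot: [180.0, 0.0, 90.1]
ft_force: [0.5, -0.8, -0.9]
finger_gap: 0.0425
grip_force: 31.6
```

Call:
carry_out --deltas '[[[-0.002,0,0.12],[0,0,0],-1],[[0,0,0.12],[0,0,0],-1],[[0,0,0.08],[0,0,0],-1],[[0,0,0.04],[0,0,0],-1],[[0,0,0.01],[0,0,0],-1],[[0,0,0],[0,0,0],-1],[[0,0,0],[0,0,0],-1]]'

```text
time_s: 26.0
tool_pos: [0.497, -0.3157, 0.0278]
tcp_rot: [179.9, 0.1, 90.0]
ft_force: [1.2, 0.7, -1.1]
finger_gap: 0.0428
grip_force: 31.6
```

Call:
carry_out --deltas '[[[0.003,0,0.007],[0,0,0],-1],[[0,0,0],[0,0,0],-1],[[0,0,0],[0,0,0],0.5],[[0,0,0],[0,0,0],0.5],[[0,0,0],[0,0,0],0.5],[[0,0,0],[0,0,0],0.5],[[0,0,-0.05],[0,0,0],0.5],[[0,0,-0.2],[0,0,0],0.5],[[0,0,-0.2],[0,0,0],0.5],[[0,0,-0.2],[0,0,0],0.5],[[0,0,-0.2],[0,0,0],0.5],[[0,0,-0.2],[0,0,0],0.5],[[0.15,0,0],[0,0,0],0.5],[[0.15,0,0],[0,0,0],0.5],[[0,0,0],[0,0,0],0.5],[[0,0,0],[0,0,0],0.5]]'

```text
time_s: 27.6
tool_pos: [0.4962, -0.2542, 0.2357]
tcp_rot: [180.0, 0.1, 90.1]
ft_force: [0.4, -0.7, -0.1]
finger_gap: 0.0642
grip_force: 0.0
```

```bash
python3 - <<'E'
from h import *
f,K,V=cam("wrist"); s=ctrl.observe(); print(s["tool_pos"])
a=patch(f,K,V,(.496,-.314),.016,.11,266); b=patch(f,K,V,(.496,-.314),.067,.11,266)
f2,K2,V2=cam("scene"); P=[a,b,patch(f2,K2,V2,(.659,.16),.073,.06,266),cv2.resize(f2[200:350,160:460],(532,266)),patch(f2,K2,V2,(.66,.16),.008,.15,266)]
m=np.vstack([np.hstack(P[:3]),np.hstack(P[3:])]); cv2.imwrite("pics/m9.png",m[:,:,::-1])
E
```

```text
[ 0.49620029 -0.25475445  0.23552677]
```

View pics/m9.png

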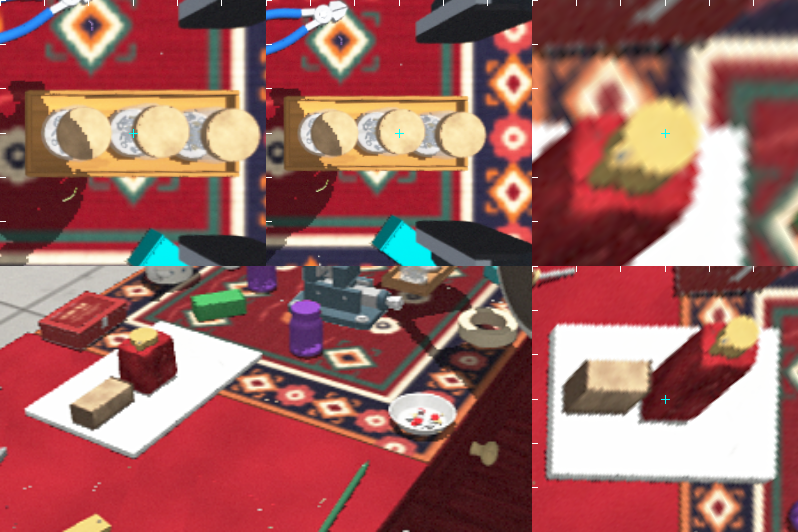

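```bash
python3 -c "
from cell import ctrl
print(ctrl.job_done())"
```

```text
the job is handed in; nothing more can be done
None
```

The stall is set out and handed in at about 28 s. The red block is mid-board with the brass tag flat on it, and the cork sanding block lies about 80 mm to its left. The glass jar stands in the tray gap. The last pictures showed these four in place and the two tray jars undisturbed; the oblong plate was never touched. The hand-in gave no verdict.

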